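Carry the culture dish to the balance on the lifter

TASK

Weigh the square culture dish: move it from the low two-bar stand onto the two bars of the balance, centred and square to them, lifting it only from below on the lifter and never touching it with the gripper, jolting it or tipping it. The lifter has been pushed handle-first under the wire rack: draw it out by its blade, lay it flat on the open desk well in front of the rack and let go, then take it by its handle to slide the blade under the dish. When the dish sits on the balance, draw the blade out, lay the lifter flat on the desk clear of the rack, stand and balance and let go; leave the other things on the desk where they are.

Things in the scene. Friction and masses are not known exactly. Their poses are not given: they have to be found in the camera images.
- lifter: Spatula, steel blade, black handle, 225 mm long, 140 g (varies 20 percent), balanced 88 mm behind the blade's centre. Origin: under the centre of the blade; x from handle to blade tip, z up. Along x: blade -50 to 50 mm, flat neck (18 wide) rising behind x = -70, handle -175 to -75 with a heel down to the desk at its end. It starts flat, handle under the rack, blade out towards the robot
- lifter_blade (a point): Centre of the blade's top face, 12 mm above the lifter's underside; axes as the lifter's. Blade 100 mm long (x), 52 mm wide (y): 3 mm sheet whose two long sides are turned down 12 mm, so it stands on them and can be pinched across its width by them
- lifter_mid (a point): Middle of the lifter's length, 62 mm behind the blade's centre and 12 mm above the underside; axes as the lifter's. The black handle is 20 mm wide (y) and 24 mm high (14 to 38 mm above the underside); its middle lies a further 63 mm back
- dish: Square flat lidded culture dish, white and clear plastic, 110 x 110 mm, 16 mm high, 100 g (varies 20 percent); too wide to grip. Origin: centre of its underside, z up, x and y along its sides. At the start it rests on the stand, x as the stand's x within 0.06 rad
- dish_center (a point): Centre of the dish, 8 mm above its underside; axes as the dish's
- stand: Low fixed aluminium stand where the dish starts: two bars along x (x -55 to 60 mm), 20 mm high, 8 mm wide, centred at y = -40 and 40 mm, 72 mm open between them down to the desk; a 34 mm high cross stop at the back (x 63 to 69 mm), open at the front, towards the robot (-x). Origin: on the desk, midway between the bars
- stand_top (a point): Point midway between the stand's bars, at the height of their top (20 mm)
- balance: Fixed white balance, 150 (x) x 140 (y) mm, 34 mm high; on top two aluminium bars like the stand's (20 mm high, tops at 54 mm, 72 mm open between, x -55 to 60 mm), no stop; dark display at its front (-x), towards the robot. Origin: on the desk under its centre
- balance_top (a point): Point midway between the balance's bars, at the height of their top (54 mm): the dish's underside centre belongs here
- rack: Fixed wire rack with glass jars: shelf 330 mm wide (y), 170 mm deep (x 0 to 170), underside 60 mm and top 66 mm above the desk; jars at its ends from x = 80 mm back, up to 142 mm high, a flat pack between them up to 86 mm; legs at the corners (y -157 and 157), 135 mm high. Origin: middle of the front edge, on the desk; x points away from the robot
- bottle: Bystander: white bottle, 52 mm in diameter, 165 mm high, origin under its base; leave alone
- jar: Bystander: glass jar with steel lid, 52 mm in diameter, 85 mm high, origin under its base; leave alone
- bigjar: Bystander: large glass jar, 74 mm in diameter, 95 mm high, origin under its base; leave alone
- lids: Bystander: stack of clear round lids, 68 mm in diameter, 45 mm high, origin under it; leave alone
- mount: Bystander: blue swivel mount, plate 80 x 80 mm with a ball post, 84 mm high, origin under its plate's centre; leave alone
Mind the look-alikes: they are no part of the job. There is more than one size of the dish; the job needs the middle-sized.

How it is judged:
By the outcome, as a careful person would: the job done as asked, in the order asked, and still so for the second after the job is handed in, with the robot touching nothing.
It also fails if it takes over 72 s, if anything falls off the work surface, if the arm or the gripper's body presses on something with over 40 N, if the wrist force passes 120 N, or if a joint passes its speed limit or range.

ROBOT

A 6-joint arm with a two-finger parallel gripper is mounted at the origin on the work surface. World frame = base frame: x ahead of the robot, y to its left, z up, the work surface at z = 0. Lengths are in m, angles in degrees, forces in N, time in s.
With the tool pointing down it reaches from about 0.275 to 1 m from the base axis. Payload 8.4 kg.
Tool frame: the origin (TCP) lies at the centre of the arm's flange, where the gripper is bolted on; the fingertips stand 173 mm ahead of it and the grasp point (between the pads) lies 155 mm ahead of it; y points along the fingers, z is the direction in which the jaws open and shut, and the axes are right-handed (so a half turn about y gives the same grasp; the last joint's range is limited). The gripper opens to 85 mm and grips with 20 to 120 N. Pads are 22 mm wide; open, the fingers measure 114 mm over their backs; the gripper's body (76 mm by 85 mm) begins 54 mm behind the grasp point. The pads swing forward as they close: fully open they stand 13 mm farther back than shut.
Start: joints at [-73.018, 20.225, 93.587, -0, 66.188, -0.138], TCP at [0.184, -0.597, 0.405] pointing down, gripper open.
Joint ranges: [-150.9, 150.9], [-52.94, 120.26], [3.33, 152.33], [-74.26, 254.26], [0, 154.13], [-172.89, 172.89]. Speed limits (degrees/s): [127.2, 127.2, 159.86, 180, 180, 180].

INTERFACE

Orientations are given as a 3x3 rotation matrix whose columns are the frame's x, y, z axes.
In Python, from rig import manip, fingers, solve_ik, read_state, get_image, get_calibration, order gives the robot as it stands. The module is installed in compiled form; this text tells all that it offers. Calls block until the motion is done:
- manip.reach(position, orientation): joint-space move of the TCP to a pose.
- manip.move_linear(position, speed=0.15, rotation=None, contact_N=None): straight line of the TCP; rotation=None keeps the orientation; speed is the mean speed in m/s. With contact_N (N) it stops when the force on the tool has changed by that much, and returns True; else False.
- manip.move_joints(angles): joint-space move.
- fingers.command_gripper(opening, effort=None): finger opening in m; effort is the grip in N (None keeps the last); returns when the fingers have stopped.
- manip.dwell(seconds).
- solve_ik(position, orientation): joint angles nearest the present ones, or None.
- read_state(): the state.
- get_image(name): name is "scene" or "top"; returns the picture (384x512x3 uint8, red, green, blue); there is no depth.
- get_calibration(name): a dict with "intrinsics" (3x3 intrinsics, pixels), "R" (3x3) and "t" (3): a world point X has camera coordinates R X + t. Camera axes: x right, y down, z forward; pixel columns grow to the right and rows downward; lengths in m; the calibration is good to about 2 mm. A picture is of the moment at which its call begins. get_calibration takes no time and is no camera call.
A pose or a line that the arm cannot do raises manip.MotionError and nothing moves.
- order.job_done(): hands the job in, once; it reports no verdict.
The state is a dict: "t": time; "joints": joint angles; "joint_velocities": joint speeds; "effort": joint torques, N m; "eef_pos": TCP position; "tool_rot": TCP orientation; "force": force on the tool from outside, world axes, zero at the start; "moment": the same for the moment, N m; "finger_gap": finger opening in m.
Only numpy, scipy, OpenCV 4.12 (cv2) and the standard library are available. Lean on these libraries where they do the work, as an engineer would, in place of code of your own. Each camera call takes 0.05 s, during which the arm holds its last target. There are 200 camera calls.

## Working session

There is one attempt and no reset: what is moved stays moved. The work goes in short steps, each a Python script; the robot and the scene stay as the last script left them, time stands still between calls to the robot, and variables do not carry over. Pictures are saved under pics/ and viewed, about 8 in all and at most 12, crops included, and the job is handed in when it is done.

```bash
mkdir -p pics
python3 - <<'E'
from rig import *
import cv2,numpy as np
for n in("scene","top"):
    im=get_image(n); np.save(f"pics/{n}0.npy",im)
    cv2.imwrite(f"pics/{n}0.png",cv2.resize(im[:,:,::-1],(800,600),interpolation=cv2.INTER_CUBIC))
    c=get_calibration(n); print(n,np.round(c["intrinsics"],1).tolist(),np.round(-c["R"].T@c["t"],3),np.round(c["R"],3).tolist())
s=read_state();print(s["t"],s["tool_rot"],s["finger_gap"])
E
```

```text
scene [[388.6, 0.0, 254.4], [0.0, 388.6, 185.2], [0.0, 0.0, 1.0]] [1.028 0.902 1.092] [[-0.896, 0.444, 0.001], [0.311, 0.629, -0.713], [-0.317, -0.638, -0.701]]
top [[377.8, 0.0, 254.2], [0.0, 377.8, 188.5], [0.0, 0.0, 1.0]] [0.333 0.011 1.175] [[0.002, -1.0, -0.004], [-0.978, -0.001, -0.208], [0.208, 0.004, -0.978]]
0.1 [[-9.55681025e-01 -3.86897245e-04  2.94403853e-01]
 [-2.94404108e-01  1.24801437e-03 -9.55680210e-01]
 [ 2.32980190e-06 -9.99999146e-01 -1.30660779e-03]] 0.0852214987024163
```

View pics/top0.png

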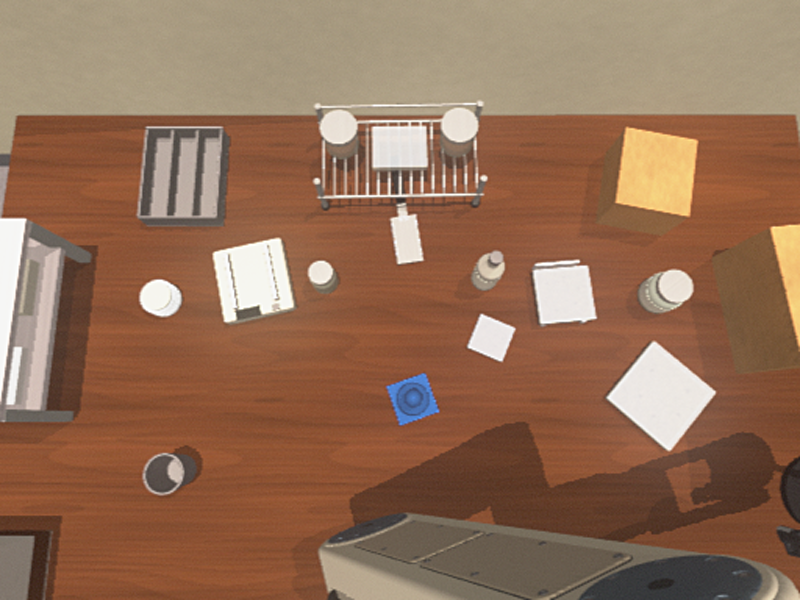

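View pics/scene0.png

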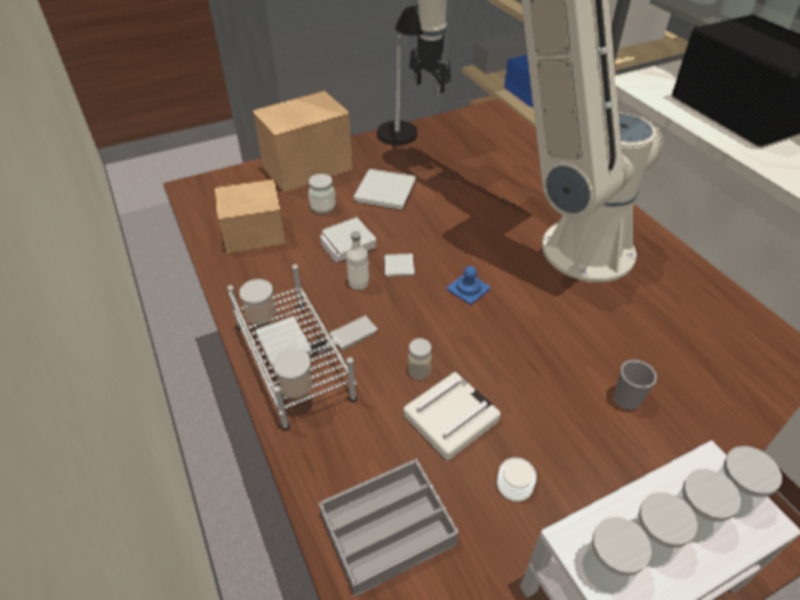

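The top view (800x600) shows the lifter's blade at (407,237) pointing out of the rack. The dish on its stand is at (565,293) with the stop at the back, and the balance is at (253,280) with its display in front. The bottle is at (490,270), the jar at (322,276), the lids at (160,298), the mount at (412,398) and the big jar at (665,290). The look-alike dishes are at (491,338) and (660,395). Next I measure these.

```bash
cat > h.py <<'E'
from rig import *
import numpy as np, cv2
def ray(name,px,z):
    """pixel(s) (512x384) onto plane z"""
    c=get_calibration(name); px=np.atleast_2d(px).astype(float)
    d=np.c_[px,np.ones(len(px))]@np.linalg.inv(c["intrinsics"]).T@c["R"]
    o=-c["R"].T@c["t"]; return o+d*((z-o[2])/d[:,2])[:,None]
def proj(name,X):
    c=get_calibration(name); p=(np.atleast_2d(X)@c["R"].T+c["t"])@c["intrinsics"].T
    return p[:,:2]/p[:,2:]
def mask(im,smax=70,vmin=110):
    h=cv2.cvtColor(im,cv2.COLOR_RGB2HSV); return ((h[...,1]<smax)&(h[...,2]>vmin)).astype(np.uint8)
def blob(m,px,win=None):
    if win is not None:
        w=np.zeros_like(m); x0,y0,x1,y1=win; w[y0:y1,x0:x1]=1; m=m*w
    n,l,st,c=cv2.connectedComponentsWithStats(m,connectivity=4)
    k=l[int(px[1]),int(px[0])]; cs,_=cv2.findContours((l==k).astype(np.uint8),cv2.RETR_EXTERNAL,cv2.CHAIN_APPROX_NONE)
    return max(cs,key=cv2.contourArea)[:,0,:]
def rect(name,cont,z):
    P=ray(name,cont,z)[:,:2]; (c,s,a)=cv2.minAreaRect((P*1000).astype(np.float32)); return np.round(np.array(c)/1000,4),np.round(s,1),round(a,2)
E
python3 - <<'E'
from h import *
im=np.load("pics/top0.npy"); m=mask(im)
k=.64
for n,p,z in[("blade",(407,240),.012),("dish",(565,293),.036),("balance",(235,290),.034),("jar",(322,270),.085),("small",(491,338),.01),("big",(655,400),.016),("bigjar",(676,285),.095),("lids",(160,295),.045)]:
    q=(p[0]*k,p[1]*k)
    try:
        c=blob(m,q); print(n,rect("top",c,z),c.min(0),c.max(0))
    except Exception as e: print(n,e)
# rack front posts top, bottle cap
for n,p,z in[("rackL",(317,181),.135),("rackR",(483,181),.135),("rackBL",(319,106),.135),("rackBR",(479,104),.135),("cap",(496,257),.165),("mount",(412,398),.04)]: print(n,ray("top",np.array(p)*k,z).round(3))
def up(x0,y0,x1,y1,f): return cv2.resize(im[y0:y1,x0:x1,::-1],None,fx=f,fy=f,interpolation=cv2.INTER_CUBIC)
cv2.imwrite("pics/c1.png",np.hstack([up(130,145,195,215,6),up(325,160,390,230,6)]))
E
```

```text
blade (array([7.114e-01, 4.000e-04]), array([130.2,  56.2]), 8.25) [250 130] [270 168]
dish (array([ 0.5816, -0.311 ]), array([127.2, 112.4]), 4.99) [341 166] [381 208]
balance (array([0.6051, 0.3023]), array([153.2, 143.1]), 12.88) [136 152] [188 207]
jar (array([0.6012, 0.1588]), array([63.1, 48.3]), 44.83) [197 167] [214 187]
small (array([ 0.4947, -0.169 ]), array([76.2, 75.5]), 66.47) [299 201] [329 231]
big (array([ 0.3822, -0.4929]), array([154.1, 153.6]), 47.87) [388 219] [457 287]
bigjar (array([ 0.5715, -0.4851]), array([ 69.3, 107.3]), 26.28) [408 173] [443 200]
lids (array([0.5669, 0.4797]), array([84.2, 68.7]), 64.15) [ 89 179] [116 202]
rackL [[0.772 0.166 0.135]]
rackR [[ 0.772 -0.145  0.135]]
rackBL [[0.926 0.167 0.135]]
rackBR [[ 0.931 -0.142  0.135]]
cap [[ 0.616 -0.16   0.165]]
mount [[ 0.374 -0.013  0.04 ]]
```

View pics/c1.png

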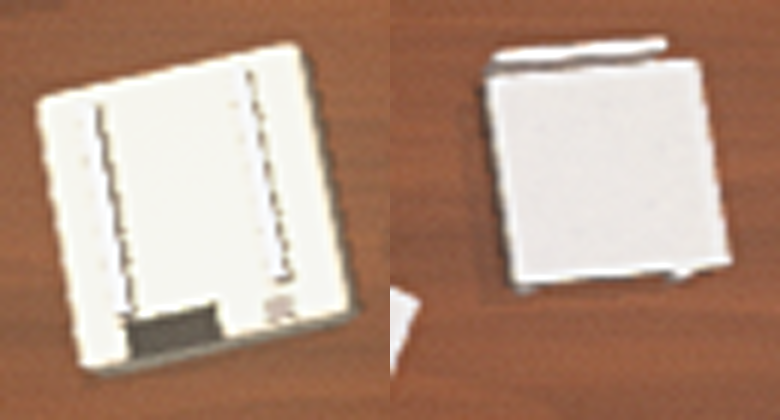

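The crop shows the balance with its top edges and bars clear. The dish sits on the stand with the stop just behind it and two bar ends peeking out at the front, at about (525,290) and (683,273) in the crop. Next I fit the edges.

```bash
cat >> h.py <<'E'
def quad(name,im,seed,z,win,vmin,smax=60,heading=0.):
    """edge-line fit of a bright quadrilateral on plane z: centre, sizes, yaw (deg) of its two edge pairs"""
    c=blob(mask(im,smax,vmin),seed,win); P=ray(name,c,z)[:,:2]
    R=lambda a:np.array([[np.cos(a),-np.sin(a)],[np.sin(a),np.cos(a)]])
    a=np.radians(heading); 
    Q=(P-P.mean(0))@R(a); mx,mn=np.percentile(Q,98,axis=0),np.percentile(Q,2,axis=0); ctr=(mx+mn)/2; h=(mx-mn)/2; Q=Q-ctr
    o={}
    for n,ax,s in(("x+",0,1),("x-",0,-1),("y+",1,1),("y-",1,-1)):
        k=(np.abs(s*Q[:,ax]-h[ax])<.010)&(np.abs(Q[:,1-ax])<h[1-ax]*.8)
        vx,vy,x0,y0=cv2.fitLine(Q[k].astype(np.float32),cv2.DIST_HUBER,0,.001,.001).ravel()
        d=(vx,vy)[1-ax]; sl=(vx,vy)[ax]/d; off=(x0,y0)[ax]-sl*(x0,y0)[1-ax]
        o[n]=(off,np.degrees(np.arctan(sl))*(1 if ax else -1)+heading)
    cc=np.array([o["x+"][0]+o["x-"][0],o["y+"][0]+o["y-"][0]])/2
    return P.mean(0)+R(a)@(ctr+cc),(o["x+"][0]-o["x-"][0],o["y+"][0]-o["y-"][0]),{k:round(v[1],2) for k,v in o.items()}
E
python3 - <<'E'
from h import *
im=np.load("pics/top0.npy"); V=im.max(2)
print("V dish",V[187,360],"bal",V[190,150],V[175,160],"blade",V[152,260])
print("col below dish",V[195:214,358].tolist(),"row right of balance",V[185,178:194].tolist(),"left bal",V[185,130:145].tolist())
print("balance front", V[195:212,142].tolist(), "dish rows left",V[185,336:352].tolist(), "blade row",V[155,244:278].tolist(),"col",V[150:176,261].tolist(),"stop col",V[160:185,360].tolist())
for vm in(150,180,200):
  for n,s,z,w,hd in(("dish",(360,187),.036,(330,171,395,215),6),("bal",(150,190),.034,(125,140,200,215),12.5),("blade",(260,155),.012,(240,140,280,175),8)):
    try: q=quad("top",im,s,z,w,vm,heading=hd); print(vm,n,np.round(q[0],4),np.round(q[1],4),q[2])
    except Exception as e: print(vm,n,e)
E
```

```text
V dish 238 bal 207 246 blade 235
col below dish [239, 236, 236, 235, 236, 235, 236, 237, 237, 241, 253, 139, 127, 135, 141, 157, 151, 140, 148] row right of balance [237, 248, 246, 246, 246, 247, 250, 240, 151, 123, 134, 162, 160, 160, 159, 153] left bal [155, 156, 152, 156, 156, 156, 156, 157, 151, 160, 229, 252, 247, 246, 246]
balance front [246, 236, 225, 217, 211, 216, 180, 161, 148, 138, 146, 143, 146, 151, 151, 150, 149] dish rows left [146, 137, 137, 142, 125, 101, 162, 232, 239, 238, 238, 238, 237, 236, 235, 235] blade row [143, 143, 142, 142, 141, 142, 138, 136, 217, 255, 235, 234, 235, 236, 235, 234, 234, 235, 234, 235, 235, 235, 234, 239, 236, 168, 140, 142, 139, 143, 140, 144, 142, 142] col [234, 233, 234, 235, 235, 235, 234, 234, 235, 235, 234, 236, 236, 236, 235, 237, 242, 247, 122, 133, 140, 147, 144, 148, 148, 143] stop col [153, 146, 147, 149, 147, 135, 149, 251, 255, 163, 146, 242, 240, 237, 235, 236, 234, 231, 234, 234, 234, 236, 237, 236, 237]
150 dish [ 0.5768 -0.3118] [0.1067 0.1088] {'x+': np.float32(2.78), 'x-': np.float32(4.45), 'y+': np.float32(5.63), 'y-': 
[... 442 characters left out ...]
 bal [0.6073 0.3042] [0.1445 0.137 ] {'x+': np.float32(12.83), 'x-': np.float32(12.22), 'y+': np.float32(13.17), 'y-': np.float32(12.69)}
180 blade [ 0.6954 -0.0026] [0.0913 0.05  ] {'x+': np.float32(0.01), 'x-': np.float32(9.86), 'y+': np.float32(8.61), 'y-': np.float32(8.96)}
200 dish [ 0.5768 -0.3129] [0.1061 0.1064] {'x+': np.float32(3.07), 'x-': np.float32(4.45), 'y+': np.float32(5.38), 'y-': np.float32(5.03)}
200 bal [0.6075 0.3044] [0.144  0.1367] {'x+': np.float32(12.86), 'x-': np.float32(12.26), 'y+': np.float32(13.17), 'y-': np.float32(13.21)}
200 blade [ 0.6959 -0.0024] [0.0903 0.0492] {'x+': np.float32(0.01), 'x-': np.float32(8.51), 'y+': np.float32(8.12), 'y-': np.float32(8.72)}
```

```bash
cat >> h.py <<'E'
def ori(phi,s=-1):
    """tool down, jaws across a lifter heading phi (deg); s=-1: tool z = -lifter y"""
    p=np.radians(phi); z=s*np.array([-np.sin(p),np.cos(p),0]); y=np.array([0,0,-1.]); return np.c_[np.cross(y,z),y,z]
def tcp(L,phi,g,z):
    p=np.radians(phi); return np.array([L[0]-g*np.cos(p),L[1]-g*np.sin(p),z])
def st(*k):
    s=read_state(); print("t",round(s["t"],2),"eef",np.round(s["eef_pos"],4),"F",np.round(s["force"],1),"M",np.round(s["moment"],2),"gap",round(s["finger_gap"],4),"j",np.round(s["joints"],0))
E
python3 - <<'E'
from h import *
im=np.load("pics/top0.npy")
print("bar ends",ray("top",[[347.5,208.3],[373.8,205.8]],.018).round(4).tolist())
c=blob(mask(im,60,175),(360,168),(330,160,395,170)); print("stop",rect("top",c,.034))
L=(.6975,-.002); phi=189
for s in(1,-1): print(solve_ik(tcp(L,phi,0,.3),ori(phi,s)))
manip.reach(tcp(L,phi,0,.27),ori(phi,-1))
fingers.command_gripper(.070,60); st()
manip.move_linear(tcp(L,phi,0,.190),.15)
print(manip.move_linear(tcp(L,phi,0,.168),.02,contact_N=4)); st()
E
```

```text
bar ends [[0.5166, -0.2729, 0.018], [0.5245, -0.3546, 0.018]]
stop (array([ 0.6412, -0.302 ]), array([ 6.4, 88.3]), 4.94)
[-2.87504842e-01  3.23397216e+01  8.86537378e+01 -2.54444375e-14
  5.90065405e+01  8.07124952e+01]
[-2.87504842e-01  3.23397216e+01  8.86537378e+01 -2.54444375e-14
  5.90065405e+01 -9.92875048e+01]
t 3.22 eef [ 0.6975 -0.0023  0.27  ] F [0.4 0.9 0.1] M [0.03 0.07 0.03] gap 0.0698 j [ -0.  34.  90.   0.  56. -99.]
False
t 5.15 eef [ 0.6976 -0.002   0.1682] F [ 0.3 -1.1 -0.1] M [ 0.06 -0.02 -0.01] gap 0.0701 j [ -0.  42.  92.  -0.  47. -99.]
```

Run:
```python
from h import *
p=np.array(read_state()["eef_pos"]); p[2]=.171
manip.move_linear(p,.05)
fingers.command_gripper(.045,50); st()
L=(.6975,-.002); phi=189
d=np.array([np.cos(np.radians(phi)),np.sin(np.radians(phi)),0])
manip.move_linear(p+.03*d,.08); st()
manip.move_linear(np.array([.505,-.022,.171]),.12); st()
im=get_image("top"); np.save("pics/top1.npy",im); cv2.imwrite("pics/top1.png",cv2.resize(im[100:260,150:400,::-1],(800,512),interpolation=cv2.INTER_CUBIC))
```

```text
t 5.71 eef [ 0.6977 -0.0021  0.1715] F [-0.4 -0.3  5.1] M [-0.03  0.17 -0.05] gap 0.0506 j [ -0.  41.  92.  -0.  47. -99.]
t 6.23 eef [ 0.6672 -0.0069  0.1714] F [-3.2 -1.6  8.7] M [-0.14  0.44 -0.06] gap 0.0506 j [  -1.   39.   96.   -0.   45. -100.]
t 7.75 eef [ 0.5043 -0.0221  0.1714] F [1.6 0.2 9.3] M [-0.06 -0.26 -0.06] gap 0.0506 j [  -3.   30.  117.   -0.   33. -102.]
```

View pics/top1.png

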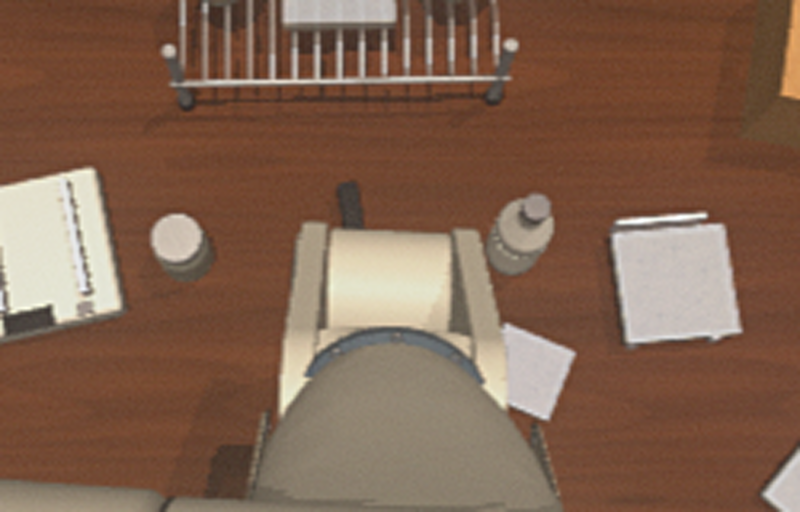

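The crop shows the lifter drawn fully clear: the handle end is at (347,185), well below the rack's front rail at y≈85, and the bystanders have not moved. I release it, back off and measure it.

Run:
```python
from h import *
fingers.command_gripper(.070)
p=np.array(read_state()["eef_pos"]); p[2]=.27; manip.move_linear(p,.2); st()
j=np.array(read_state()["joints"]); j[0]+=38; manip.move_joints(j); st()
for n in("top","scene"):
    im=get_image(n); np.save(f"pics/{n}2.npy",im)
im=np.load("pics/top2.npy")
q=quad("top",im,(263,215) if 0 else tuple(proj("top",[[.505,-.022,.012]])[0].astype(int)),.012,(230,150,300,250),160,heading=8); print(np.round(q[0],4),np.round(q[1],4),q[2])
h=(im.max(2)<70).astype(np.uint8); 
a=np.vstack([im[110:250,200:320,::-1]]); a=cv2.resize(a,None,fx=4.2,fy=4.2,interpolation=cv2.INTER_CUBIC)
cv2.imwrite("pics/top2.png",a)
```

```text
t 8.77 eef [ 0.5037 -0.022   0.2694] F [0.3 0.4 1.1] M [0.01 0.   0.04] gap 0.0697 j [  -3.   20.  115.    0.   45. -102.]
t 10.01 eef [0.4107 0.2921 0.269 ] F [-0.4 -0.7  0.3] M [-0.03  0.01 -0.01] gap 0.0699 j [  35.   20.  115.   -0.   45. -102.]
[ 0.5167 -0.0196] [0.1216 0.0506] {'x+': np.float32(9.65), 'x-': np.float32(10.3), 'y+': np.float32(8.63), 'y-': np.float32(8.8)}
```

View pics/top2.png

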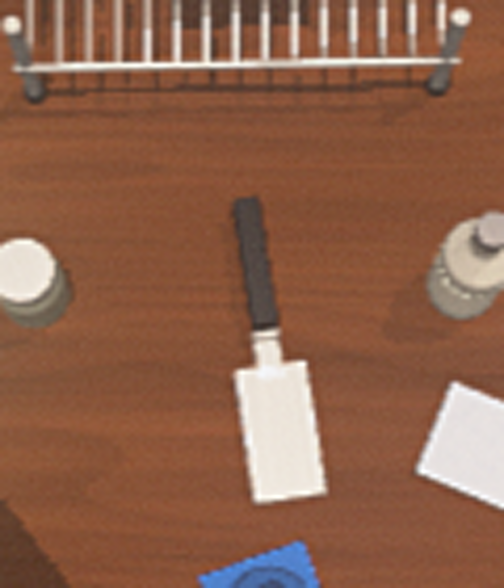

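The crop shows the lifter lying flat and free. The blade corners are at (253,502), (326,491), (304,361) and (235,372), and the handle runs up to (247,198). I grip it by the handle, lift it and check the grip.

Run:
```python
from h import *
c=np.array([[253,502],[326,491],[304,361],[235,372]])/4.2+[200,110]-.4
P=ray("top",c,.012)[:,:2]; print(P.round(4).tolist())
L=P.mean(0); d=(P[0]+P[1]-P[2]-P[3])/2; phi=np.degrees(np.arctan2(d[1],d[0])); print("L",L,phi,np.linalg.norm(d),np.linalg.norm(P[0]-P[1]))
# handle end check
print("handle end",ray("top",np.array([[247,198]])/4.2+[200,110],.038), "pred",L-.175*d/np.linalg.norm(d))
phi=188.8; tip=P[:2].mean(0); u=np.array([np.cos(np.radians(phi)),np.sin(np.radians(phi))]); L=tip-.05*u; print("L from tip",L)
np.save("L.npy",[L[0],L[1],phi])
g=.112
manip.reach(tcp(L,phi,g,.27),ori(phi,-1))
fingers.command_gripper(.05)
manip.move_linear(tcp(L,phi,g,.178),.15); st()
fingers.command_gripper(.010,110); manip.dwell(.2); st()
manip.move_linear(tcp(L,phi,g,.26),.12); st()
```

```text
[[0.4525, -0.0017], [0.4606, -0.0552], [0.5577, -0.0399], [0.5493, 0.0116]]
L [ 0.50502138 -0.02132514] -171.61275802697688 0.09797565813575436 0.05415505964541032
handle end [[0.67508974 0.00145155 0.038     ]] pred [0.67814972 0.00420084]
L from tip [ 0.5059689  -0.02082135]
t 12.56 eef [ 0.6171 -0.0037  0.1786] F [ 0.5 -0.4  0.2] M [ 0.04 -0.01  0.04] gap 0.0498 j [ -0.  36. 103.  -0.  42. -99.]
t 13.14 eef [ 0.6172 -0.0037  0.1794] F [-0.7 -0.6  5.9] M [0.04 0.14 0.05] gap 0.0186 j [ -0.  36. 103.  -0.  42. -99.]
t 13.97 eef [ 0.6163 -0.0037  0.2595] F [-1.3 -0.7 -1.6] M [ 0.02 -0.01  0.04] gap 0.0184 j [ -0.  29. 101.  -0.  50. -99.]
```

Run:
```python
from h import *
S=np.array([.575,-.3085]); phi=5.3; g=.112
p=np.array(read_state()["eef_pos"]); p[2]=.39; manip.move_linear(p,.25)
manip.reach(tcp(S,phi,g+.130,.39),ori(phi,-1)); st()
manip.move_linear(tcp(S,phi,g+.130,.24),.2); manip.dwell(.2); st()
ims={n:get_image(n) for n in("top","scene")}
for n in ims: np.save(f"pics/{n}3.npy",ims[n])
E=tcp(S,phi,.13,.0); out=[]
for n in ims:
    u=proj(n,[[E[0],E[1],.074]])[0]; print(n,u); x,y=np.maximum((u-[48,48]).astype(int),0); print(n,"origin",x,y)
    out.append(cv2.resize(ims[n][y:y+96,x:x+96,::-1],(400,400),interpolation=cv2.INTER_CUBIC))
cv2.imwrite("pics/c3.png",np.hstack(out))
```

```text
t 16.73 eef [ 0.3343 -0.3307  0.3897] F [ 0.  -0.9 -0.9] M [0.02 0.03 0.02] gap 0.0189 j [-45.   7. 113.   0.  60.  40.]
t 17.82 eef [ 0.3344 -0.3312  0.241 ] F [-0.1 -0.  -1.4] M [-0.04  0.03  0.05] gap 0.0187 j [-45.  20. 120.  -0.  40.  40.]
top [369.70111995 229.45071629]
top origin 321 181
scene [249.3198477 133.3791364]
scene origin 201 85
```

View pics/c3.png

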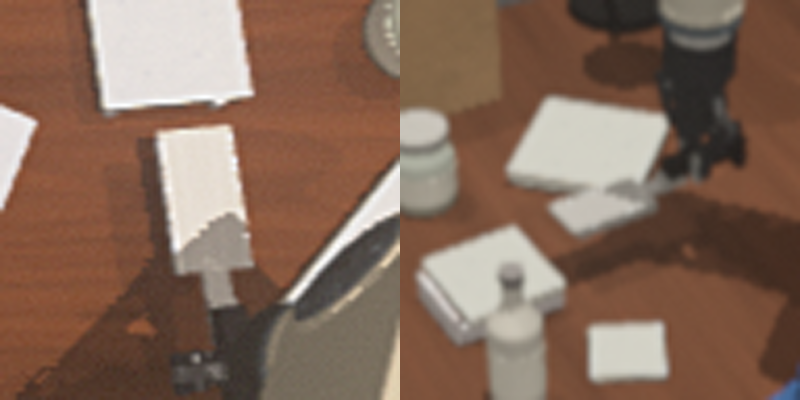

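The top crop (left) shows the blade corners at tip (157,130) and (233,125) and rear (252,265) and (176,273), lined up with the stand's mouth. The scene crop (right) shows the tip at (182,235) and (150,208) and the rear at (255,206) and (207,186). I triangulate these to check tilt and height.

Run:
```python
from h import *
k=400/96
t=np.array([[157,130],[233,125],[252,265],[176,273]])/k+[321,181]-.5
s=np.array([[182,235],[150,208],[207,186],[255,206]])/k+[201,85]-.5
P=[get_calibration(n) for n in("top","scene")]; M=[c["intrinsics"]@np.c_[c["R"],c["t"]] for c in P]
X=cv2.triangulatePoints(M[0],M[1],t.T.copy(),s.T.copy()); X=(X[:3]/X[3]).T; print(X.round(4))
R=ray("top",t,.074); L=R[:,:2].mean(0); d=(R[0]+R[1]-R[2]-R[3])[:2]/2; w=(R[0]-R[1]+R[3]-R[2])[:2]/2
print("on plane",L,np.degrees(np.arctan2(d[1],d[0])),np.degrees(np.arctan2(-w[0],w[1])),np.linalg.norm(d),np.linalg.norm(w),"expected",tcp([.575,-.3085],5.3,.13,0))
```

```text
[[ 0.4925 -0.2856  0.076 ]
 [ 0.4992 -0.3424  0.0726]
 [ 0.412  -0.3624  0.0549]
 [ 0.3975 -0.2981  0.0703]]
on plane [ 0.45000531 -0.32037864] 4.1353056989656745 4.912772753251978 0.0991059444499577 0.053512297394187634 expected [ 0.44555579 -0.32050818  0.        ]
```

Run:
```python
from h import *
T=np.array([.577,-.310]); phi=5.9; g=.115; dphi=5.3
u=np.array([np.cos(np.radians(dphi)),np.sin(np.radians(dphi)),0])
fin=tcp(T,dphi,g,.183)
pre=fin-.132*u
manip.move_linear(pre+[0,0,.03],.12,rotation=ori(phi,-1))
print(manip.move_linear(pre,.05,contact_N=5)); st()
print(manip.move_linear(fin-.03*u,.08,contact_N=5)); st()
print(manip.move_linear(fin,.04,contact_N=5)); st()
ims={n:get_image(n) for n in("top","scene")}; out=[]
for n in ims:
    np.save(f"pics/{n}4.npy",ims[n]); x,y=(proj(n,[[.53,-.31,.03]])[0]-48).astype(int); x,y=max(x,0),max(y,0); print(n,x,y)
    out.append(cv2.resize(ims[n][y:y+96,x:x+96,::-1],(400,400),interpolation=cv2.INTER_CUBIC))
cv2.imwrite("pics/c4.png",np.hstack(out))
```

```text
False
t 19.05 eef [ 0.3311 -0.3328  0.1829] F [-0.3  0.1 -1.8] M [0.06 0.   0.01] gap 0.0185 j [-45.  27. 121.  -0.  32.  39.]
False
t 20.48 eef [ 0.4321 -0.3234  0.1829] F [-0.8 -0.5 -0.2] M [0.   0.05 0.  ] gap 0.0187 j [-37.  31. 112.  -0.  37.  47.]
False
t 21.38 eef [ 0.4623 -0.3205  0.1829] F [ 0.6  0.1 -1.3] M [-0.01  0.    0.01] gap 0.0187 j [-35.  32. 110.  -0.  38.  49.]
top 312 155
scene 184 100
```

View pics/c4.png

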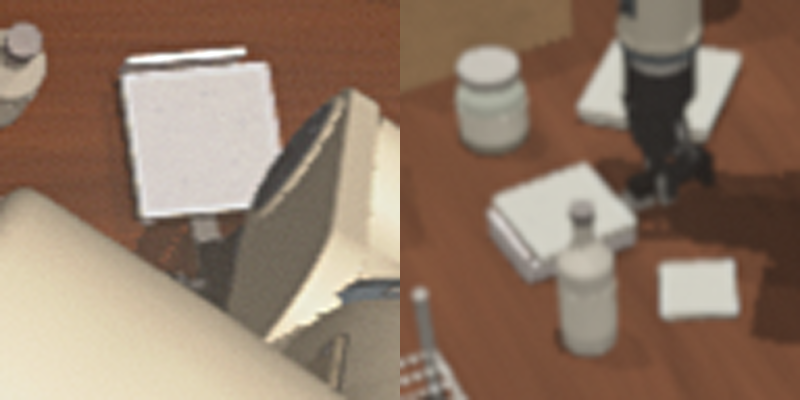

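The blade is under the dish, centred between the bars (the neck shows at (205,230) in the left crop), and the dish has not been disturbed. I lift it and carry it over.

Run:
```python
from h import *
p=np.array(read_state()["eef_pos"])
manip.move_linear(p+[0,0,.016],.015); manip.dwell(.2); st()
manip.move_linear(p+[0,0,.197],.10); st()
B=np.array([.6065,.3037]); phi=13.6
manip.move_linear(tcp(B,phi-.6,.115,p[2]+.197),.13,rotation=ori(phi,-1)); st()
manip.move_linear(tcp(B,phi-.6,.115,.270),.10); manip.dwell(.3); st()
ims={n:get_image(n) for n in("top","scene")}; out=[]
for n in ims:
    np.save(f"pics/{n}5.npy",ims[n]); x,y=(proj(n,[[.58,.30,.08]])[0]-48).astype(int); x,y=max(x,0),max(y,0); print(n,x,y)
    out.append(cv2.resize(ims[n][y:y+96,x:x+96,::-1],(400,400),interpolation=cv2.INTER_CUBIC))
cv2.imwrite("pics/c5.png",np.hstack(out))
```

```text
t 22.88 eef [ 0.4622 -0.3206  0.1988] F [-0.3  0.4 -2.2] M [-0.02  0.16 -0.  ] gap 0.0186 j [-35.  30. 109.  -0.  40.  49.]
t 24.84 eef [ 0.4621 -0.3205  0.3794] F [ 0.6  0.2 -2.5] M [ 0.01  0.17 -0.05] gap 0.0187 j [-35.  16. 103.   0.  61.  49.]
t 29.6 eef [0.4944 0.2777 0.3799] F [-0.5  0.5 -3. ] M [-0.05  0.17 -0.  ] gap 0.0185 j [ 29.  17. 102.  -0.  61. 106.]
t 31.15 eef [0.4945 0.2779 0.2704] F [-0.5  0.6 -2.4] M [0.02 0.17 0.02] gap 0.0185 j [ 29.  25. 107.  -0.  48. 106.]
top 110 135
scene 248 201
```

View pics/c5.png

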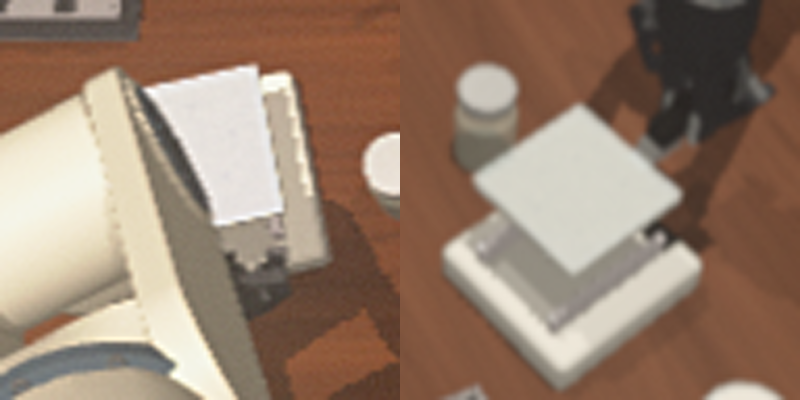

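The scene crop (right) shows the dish level on the blade above the balance bars, with its corners at (583,104), (682,193), (575,275) and (475,182). I measure the dish and the balance in that same camera.

Run:
```python
from h import *
k=400/96
im=np.load("pics/scene5.npy"); im0=np.load("pics/scene0.npy"); V=im.max(2)
c=(np.array([[183,104],[282,193],[175,275],[75,182]])/k+[248,201]-.5)
for z in(.116,.119): 
    P=ray("scene",c,z)[:,:2]; print(z,P.mean(0).round(4),"sides",[round(float(np.linalg.norm(P[i]-P[i-1])),4) for i in range(4)],"yaw",[round(float(np.degrees(np.arctan2(*(P[i]-P[i-1])[::-1]))),1) for i in range(4)])
for vm in(150,190):
  for n,I,s,z,hd in(("dish",im,c.mean(0),.119,13),("bal0",im0,(290,250),.034,13)):
    x,y=map(int,s); 
    try: q=quad("scene",I,s,z,(x-60,y-60,x+60,y+60),vm,heading=hd); print(vm,n,q[0].round(4),np.round(q[1],4),q[2])
    except Exception as e: print(n,e)
t=np.array([[257,67],[283,213]])/k+[110,135]-.5
Q=ray("top",t,.119)[:,:2]; d=Q[0]-Q[1]; print("top right edge",Q.round(4).tolist(),np.linalg.norm(d),np.degrees(np.arctan2(d[1],d[0])))
a=np.arctan2(d[1],d[0]); print("dish ctr from top",Q.mean(0)+.055*np.array([-np.sin(a),np.cos(a)]))
```

```text
0.116 [0.6045 0.3006] sides [0.1138, 0.1085, 0.1102, 0.1069] yaw [-165.1, 102.1, 14.1, -76.0]
0.119 [0.6058 0.3025] sides [0.1134, 0.1082, 0.1098, 0.1065] yaw [-165.1, 102.1, 14.1, -76.0]
150 dish [0.6305 0.3357] [0.1706 0.1646] {'x+': np.float32(11.79), 'x-': np.float32(12.22), 'y+': np.float32(13.45), 'y-': np.float32(14.85)}
150 bal0 [0.6093 0.3084] [0.1491 0.1414] {'x+': np.float32(11.94), 'x-': np.float32(12.24), 'y+': np.float32(13.04), 'y-': np.float32(12.79)}
190 dish [0.6071 0.302 ] [0.105 0.106] {'x+': np.float32(11.83), 'x-': np.float32(13.11), 'y+': np.float32(13.06), 'y-': np.float32(13.75)}
190 bal0 [0.6097 0.3076] [0.142  0.1352] {'x+': np.float32(13.48), 'x-': np.float32(13.03), 'y+': np.float32(13.02), 'y-': np.float32(12.67)}
top right edge [[0.6706, 0.2581], [0.5658, 0.2353]] 0.10726378282734031 12.288598001322708
dish ctr from top [0.60646869 0.30046227]
```

Both cameras put the dish about 3.5 mm to −y of the balance centre and square within about 0.5°. I shift it by that, lower it, check and withdraw.

Run:
```python
from h import *
p=np.array(read_state()["eef_pos"]); p=tcp([.6065,.3037],13,.115,.27)+[.001,.0035,0]
manip.move_linear(p,.02)
p[2]=.230; manip.move_linear(p,.06); st()
p[2]=.217; manip.move_linear(p,.012); manip.dwell(.4); st()
im=get_image("scene"); np.save("pics/scene6.npy",im)
q=quad("scene",im,proj("scene",[[.607,.304,.07]])[0],.070,(230,190,360,320),190,heading=13); print(q)
cv2.imwrite("pics/c6.png",cv2.resize(im[210:300,250:350,::-1],(600,540),interpolation=cv2.INTER_CUBIC))
```

```text
t 32.4 eef [0.4956 0.2814 0.2301] F [-0.1  0.1 -2.3] M [-0.05  0.16 -0.07] gap 0.0185 j [ 29.  28. 108.   0.  44. 106.]
t 34.03 eef [0.4954 0.2813 0.217 ] F [ 0.  -1.1 -1.4] M [0.   0.03 0.03] gap 0.0188 j [ 29.  29. 108.   0.  43. 106.]
(array([0.60820883, 0.30515039]), (np.float32(0.10672203), np.float32(0.10568188)), {'x+': np.float32(12.54), 'x-': np.float32(12.74), 'y+': np.float32(13.32), 'y-': np.float32(12.09)})
```

View pics/c6.png

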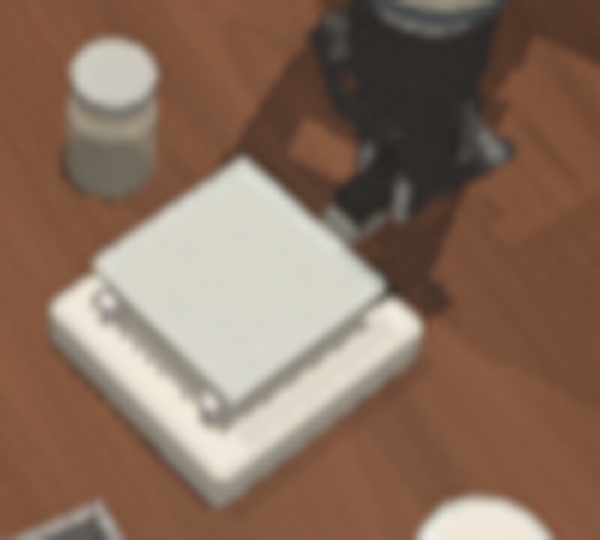

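The crop shows the dish resting on both bars with bar ends visible at (107,300) and (210,403), centred and square. The wrist load has dropped by about 1 N, as it should. I withdraw the blade and lay the lifter down in front.

Run:
```python
from h import *
p=np.array(read_state()["eef_pos"]); p[2]=.217
u=np.array([np.cos(np.radians(13)),np.sin(np.radians(13)),0])
print(manip.move_linear(p-.03*u,.03,contact_N=5)); st()
print(manip.move_linear(p-.185*u,.09,contact_N=5)); st()
q=p-.185*u; q[2]=.19; manip.move_linear(q,.08)
q[2]=.177; print(manip.move_linear(q,.015,contact_N=3)); manip.dwell(.2); st()
fingers.command_gripper(.05); manip.dwell(.2); st()
q[2]=.34; manip.move_linear(q,.2)
j=np.array(read_state()["joints"]); j[0]-=75; manip.move_joints(j); st()
for n in("top","scene"): np.save(f"pics/{n}7.npy",get_image(n))
T=np.load("pics/top7.npy"); S=np.load("pics/scene7.npy")
f=lambda i,x,y:cv2.resize(i[y:y+150,x:x+150,::-1],(400,400),interpolation=cv2.INTER_CUBIC)
cv2.imwrite("pics/c7.png",np.hstack([f(T,90,130),f(S,230,160)]))
for n,I,x in(("top",T,(0.607,.304)),("scene",S,(.607,.304))):
    s=proj(n,[[*x,.07]])[0]; a,b=map(int,s)
    try:print(n,"dish",quad(n,I,s,.070,(a-45,b-45,a+45,b+45),200 if n=="scene" else 235,heading=13))
    except Exception as e: print(e)
```

```text
False
t 35.23 eef [0.4664 0.2747 0.217 ] F [-0.3  0.1 -0.8] M [0.09 0.07 0.04] gap 0.0188 j [ 30.  27. 112.  -0.  41. 107.]
False
t 37.11 eef [0.3156 0.2399 0.217 ] F [ 0.9  0.4 -1.5] M [-0.05  0.03  0.02] gap 0.0184 j [ 37.  18. 129.  -0.  33. 113.]
True
t 38.49 eef [0.3152 0.2397 0.1793] F [-0.4  0.2  7.3] M [-0.2   0.23  0.04] gap 0.0186 j [ 37.  23. 130.  -0.  27. 113.]
t 39.1 eef [0.315  0.2396 0.1791] F [ 0.6 -0.3  0.6] M [ 0.02 -0.02 -0.01] gap 0.0499 j [ 37.  23. 130.   0.  27. 113.]
t 41.82 eef [ 0.3131 -0.2416  0.3391] F [ 0.1 -0.1 -0.6] M [ 0.01 -0.03 -0.03] gap 0.0501 j [-38.   4. 124.   0.  52. 113.]
OpenCV(4.12.0) /io/opencv/modules/imgproc/src/linefit.cpp:50: error: (-215:Assertion failed) count > 0 in function 'fitLine2D_wods'

scene dish (array([0.60750988, 0.30518896]), (np.float32(0.10322544), np.float32(0.10422093)), {'x+': np.float32(12.48), 'x-': np.float32(9.77), 'y+': np.float32(13.55), 'y-': np.float32(12.13)})
```

View pics/c7.png

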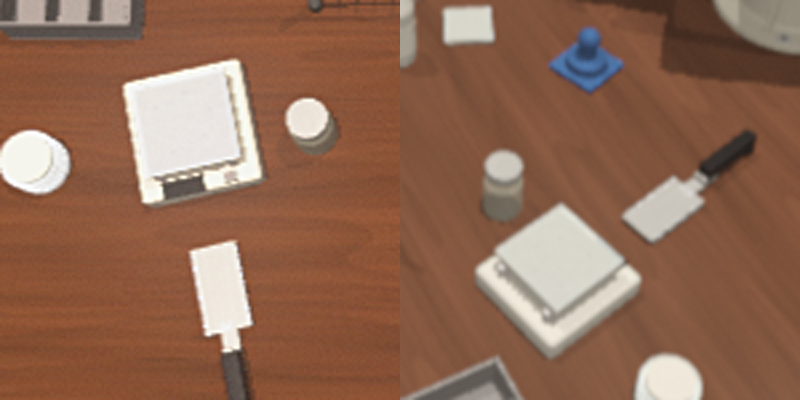

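The dish sits centred on the balance: its corners are at (131,85), (227,67), (244,162) and (147,180) in the left crop. The lifter lies flat and free in front of it, and the bystanders look unmoved. I make one last numeric check and hand in.

Run:
```python
from h import *
c=np.array([[131,85],[227,67],[244,162],[147,180]])/(400/150)+[90,130]-.4
print("top dish",ray("top",c,.07)[:,:2].mean(0))
a,b=np.load("pics/top0.npy"),np.load("pics/top7.npy")
for n,X in(("bottle",(.616,-.16,.1)),("jar",(.60,.159,.08)),("lids",(.567,.48,.045)),("mount",(.374,-.013,.04))):
    x,y=proj("top",[X])[0].astype(int); w=np.s_[y-18:y+18,x-18:x+18]
    print(n,cv2.phaseCorrelate(a[w].mean(2),b[w].mean(2)))
order.job_done(); st()
```

```text
top dish [0.6070558  0.30012697]
bottle ((0.08428479635836439, -0.022513240883661467), 0.9640761260532873)
jar ((-0.014358676456449615, 0.03106889478780417), 1.0053477012384249)
lids ((0.06677261822773417, 0.0638124985869446), 1.0076594658451656)
mount ((-0.05949929528578224, -0.06977722941150688), 0.9814004974269197)
the job is handed in; nothing more can be done
the job is handed in; nothing more can be done
```

The square dish is on the balance, and I handed the job in at about 42 s of the 72 s allowed. I drew the lifter out by its blade, laid it flat in front of the rack and let go. Then I took it by the handle, carried the dish over on the blade, withdrew the blade and laid the lifter flat in front of the balance.

**Dish position:** The two cameras disagree slightly.
- **Scene camera:** the dish is centred to about 1–2 mm.
- **Top camera:** corners I picked by eye gave about 3–4 mm to −y. The automatic edge fit in that view failed.
- **Squareness:** with the dish resting on the bars, before I withdrew the blade, it was square to about 0.5°. In the last scene picture three sides agreed to within about 1°. The fourth read about 3° off, which I put down to the brighter threshold I used.

**Forces:** No contact was detected while inserting or withdrawing the blade. The only forces I saw were a few newtons (up to about 9 N) when the fingertips or lifter touched the desk.

**Bystanders:** The bottle, jar, lids and mount shifted less than 0.1 pixel between the first and last pictures. I did not check the big jar this way, but the robot did not work near it.

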